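# Bring the spray bottle under the refill funnel

## Robot

A 6-joint arm with a two-finger parallel gripper is mounted at the origin on the work surface. World frame = base frame: x ahead of the robot, y to its left, z up, the work surface at z = 0. Lengths are in m, angles in rad, forces in N, time in s.
With the tool pointing down it reaches from about 0.35 to 0.775 m from the base axis. Payload 7.3 kg.
Tool frame: the origin (TCP) lies between the finger pads; the fingertips stand 14 mm ahead of it and the grasp point (between the pads) lies 5 mm behind it; z points along the fingers, y is the line along which they close (so a half turn about z gives the same grasp; the last joint's range is limited). The gripper opens to 92 mm and grips with 3 to 60 N. Pads are 19 mm wide; open, the fingers measure 130 mm over their backs; the gripper's body (75 mm by 190 mm) begins 47 mm behind the grasp point.
Start: joints at [-1.472, 0.342, 1.524, -0, 1.275, -0.146], TCP at [0.127, -0.509, 0.241] pointing down, gripper open.
Joint ranges: [-2.53, 2.53], [-0.77, 2.02], [0.04, 2.7], [-1, 4.14], [0.28, 2.66], [-3.11, 3.11]. Speed limits (rad/s): [2.57, 2.57, 3.14, 3.14, 3.14, 3.14].

## Interface

Orientations are given as [roll, pitch, yaw] about the fixed x, y, z axes, in that order (R = Rz(yaw) Ry(pitch) Rx(roll)).
In Python, from cell import robot, eyes gives the robot as it stands. The module is installed in compiled form; this text tells all that it offers.
- The arm moves only by the shell command python3 -m handwheel 'ROWS' [FORCE]. ROWS is JSON, one flat list of numbers, 5 for each row, row after row: the shift along the world's x, y, z in mm, then the turn about the world's z in rad, then the opening, from 0 (shut) to 1 (fully open). In form: [x, y, z, spin, jaw, x, y, z, spin, jaw, ...]. A call has 1 to 8 rows; each row shifts and turns the commanded pose from where the row before left it; what a row does not reach is not made up. A row lasts 1/10 s, in which the tool goes at most 50 mm and 8.59 degrees, less where a joint would pass 70% of its speed; a pose out of reach is approached as far as the arm can. A call with a gripper value outside its range is refused whole. The fingers move at their own pace and stop on an object; FORCE is the grip in N (left out, the last holds). Time passes only in rows, so rows that do not move let the fingers close. It gives the time, the measured TCP pose, the force, the opening and the grip force at its end, in the units of the state.
- robot.observe(): the state, without advancing time (a new reading comes with each control period).
- eyes.read_camera(name): name is "scene" or "top" or "wrist"; returns (picture, depth): 480x640x3 uint8, blue, green, red; 480x640 float32, m along the optical axis (not along the pixel's ray), 0 where there is no reading.
- eyes.calibration(name): a dict with "fx", "fy", "cx", "cy" (pixels), "world_to_cam" (4x4, takes a point from world to camera coordinates). Camera axes: x right, y down, z forward; pixel columns grow to the right and rows downward; lengths in m; the calibration is good to about 2 mm. A picture is of the moment at which its call begins: read the wrist's pose just before it. calibration takes no time and is no camera call; for the wrist camera it gives the pose at the moment of the call.
- robot.hand_in(): hands the job in; it is judged then, once.
The state is a dict: "time": time; "qpos": joint angles; "qvel": joint speeds; "joint_efforts": joint torques, N m; "tool_pos": TCP position; "tool_rot": TCP orientation; "contact_force": force on the tool from outside, world axes, zero at the start; "torque": the same for the moment, N m; "opening": finger opening in m; "grip_force": force on a finger pad.
Only numpy, scipy, OpenCV 4.12 (cv2) and the standard library are available. Lean on these libraries where they do the work, as an engineer would, in place of code of your own. Each camera call takes 0.05 s, during which the arm holds its last target. There are 200 camera calls.

## Task

The empty amber spray bottle stands in the grey sliding carrier of the refill stand. Push the carrier along its rail to the next station, the one with the orange mark (in line with the post), until it clicks into its detent; do not leave it short or at the blue station beyond. Then swing the funnel bracket out over the rail until it clicks home in its end detent, so the funnel hangs over the bottle's mouth; keep the bottle standing upright in the carrier and leave the other things on the shelf where they are.

Things in the scene. Friction and masses are not known exactly. Their poses are not given: they have to be found in the camera images.
- stand: Fixed refill stand: white board 250 x 440 x 10 mm with an aluminium rail (30 wide, 410 long, top at z 28 mm) and a steel post at x 130, y 40 mm with a 58 mm collar, top at z 160. Origin on the shelf surface under the rail's centre line, 235 mm from its parking end. Its +y runs along the rail, the way the carrier must be pushed; +x points across it to the post, away from the robot.
- carrier_seat (a point): Centre of the grey carrier's tray floor (z 40 mm), where the bottle stands. The carrier slides along stand y only. At stand y 40 mm it is seated in the orange station (counts within 5 mm), at 110 in the blue one; starts at y -110 to -20, stays where left (0.4 N friction).
- carrier_front (a point): Tip of the orange pointer on the carrier's robot side (another on the far side), level with the tray centre along the rail, z 36 mm. The carrier plate is 70 mm wide (z 32 to 40 mm), reaching 40 mm ahead of and 105 mm behind the tray centre. Tray 58 x 58 mm inside; rim 68 x 68 mm, top at z 52.
- carrier_grip (a point): Grip point of the carrier's upright black handle, a square bar 16 x 16 mm, sides square to the rail, from z 40 to 125 mm; this point is on its axis at z 110. It stands 85 mm behind the tray centre (towards stand -y). Grip it from above, or push it.
- bracket (a joint): Angle of the bracket about the vertical post, rad: 0 with its arm along stand +y, growing anticlockwise seen from above; 1.57 with its arm along stand -x, over the rail. Starts from 0 to 0.45, stays where left (0.02 N m friction). A ridge from 0.98 to 1.27 rad takes about 0.12 N m (3 N at the handle); from 1.4 on it snaps to its seat between 1.57 and the stop at 1.60. Counts as seated above 1.51.
- bracket_grip (a point): Grip point of the bracket's upright black round handle, 14 mm diameter, z 180 to 232 mm; this point is on its axis at z 218, 45 mm from the post axis. The bracket's steel arm (16 mm wide, z 172 to 180) reaches 130 mm from the post axis to the funnel's centre; its hub on the post has radius 14 mm and reaches z 188.
- fill_mark (a point): Orange mark of the filling station, 22 x 12 mm, flat on the board on the robot's side of the rail, at stand x -52, y 40, z 11 mm (a second one at x +52); the carrier's orange pointers are level with them when seated. Detent: two dark ridges across the rail; a spring ball under the tray centre must climb the first (4 to 6 N of push) 13 to 7 mm before the station, and snaps in from 5 mm before.
- last_mark (a point): Blue mark of the last station, alike, at stand y 110 mm, not to be used. (A black mark at y -110 mm shows the parking end.)
- post_axis (a point): Point on the vertical hinge axis of the bracket, at z = 218 mm (the height of bracket_grip).
- spout (a point): Centre of the lower end of the orange funnel's spout, z = 158 mm, 130 mm from the post axis. The funnel is fixed to the bracket: spout 13 mm diameter, rim 70 mm diameter at z = 210 mm.
- bottle: Empty amber glass bottle without its spray head, loose, standing in the carrier's tray with about 2 mm of play: body 54 mm diameter, neck 33 mm, 110 mm high, about 0.22 kg. Origin at the centre of its underside, z axis up.
- bottle_mouth (a point): Centre of the bottle's open mouth (27 mm inner diameter), 110 mm above its underside, z = 150 mm when it stands in the tray; the spout passes 8 mm above it.
- spray_head: Bystander: the bottle's black spray head with orange nozzle, loose, about 65 x 35 mm, 60 mm high, standing on the stand's board beyond the rail. Origin under its centre.
- vase: Bystander: white ceramic vase, 110 mm diameter, 190 mm high. Origin under its centre.
- lint_roller: Bystander: steel lint roller handle, 230 mm long, 40 mm high, lying. Origin under its middle, x along it.
- puck_light: Bystander: white press-button LED puck light, 70 mm diameter, 25 mm high. Origin under its centre.
- polish_tin: Bystander: red shoe-polish tin, 70 mm diameter, 26 mm high. Origin under its centre.
- key_dish: Bystander: blue ceramic key dish, 110 mm diameter, 30 mm high. Origin under its centre.
- clothes_brush: Bystander: clothes brush lying flat. Origin under it, x along it.
Not all that is in view belongs to the job. Of the things that look like the bottle, the largest one is meant.

How it is judged:
By the outcome, as a careful person would: the job done as asked, in the order asked, and still so for the second after the job is handed in, with the robot touching nothing.
It also fails if it takes over 48 s, if anything falls off the work surface, if the arm or the gripper's body presses on something with over 40 N, if the wrist force passes 120 N, or if a joint passes its speed limit or range.

## Working session

There is one attempt and no reset: what is moved stays moved. The work goes in short steps, Python scripts to look and compute and a shell command to move; the robot and the scene stay as the last step left them, time stands still between calls to the robot, and variables do not carry over. Pictures are saved under pics/ and viewed, at most 10 in all, crops included, and the job is handed in when it is done.

```bash
mkdir -p pics; cat > h.py <<'E'
import numpy as np, cv2
from cell import robot, eyes
def snap(n,f):
    c=eyes.calibration(n); p,d=eyes.read_camera(n); cv2.imwrite(f'pics/{f}.png',p); np.savez(f'pics/{f}.npz',d=d,K=[c['fx'],c['fy'],c['cx'],c['cy']],T=c['world_to_cam']); return p,d
def ray(f,u,v):
    z=np.load(f'pics/{f}.npz'); fx,fy,cx,cy=z['K']; Ti=np.linalg.inv(z['T']); r=Ti[:3,:3]@np.array([(u-cx)/fx,(v-cy)/fy,1]); return Ti[:3,3],r
def at_z(f,u,v,h):
    o,r=ray(f,u,v); return o+r*(h-o[2])/r[2]
def at_d(f,u,v):
    o,r=ray(f,u,v); return o+r*float(np.load(f'pics/{f}.npz')['d'][int(v),int(u)])
def tri(a,b):
    A=[];B=[]
    for f,u,v in (a,b):
        o,r=ray(f,u,v); r=r/np.linalg.norm(r); P=np.eye(3)-np.outer(r,r); A.append(P);B.append(P@o)
    x=np.linalg.lstsq(np.vstack(A),np.hstack(B),rcond=None)[0]; return x
E
python3 - <<'E'
from h import *
snap('scene','s0');snap('top','t0')
print(robot.observe())
E
```

```text
{'time': 0.1, 'qpos': array([-1.47202519e+00,  3.42630533e-01,  1.52491709e+00,  2.14620818e-05,
        1.27537280e+00, -1.45996052e-01]), 'qvel': array([-0.00157422, -0.00041841, -0.00459876, -0.00047833,  0.00038509,
       -0.00018097]), 'joint_efforts': array([ 1.02080186e-03, -4.32004988e+01, -2.44693226e+01,  7.18912901e-02,
        5.26107650e-02, -4.73700993e-05]), 'tool_pos': array([ 0.12721997, -0.50900876,  0.24012766]), 'tool_rot': array([-3.14028200e+00, -2.13466607e-04,  2.44760787e-01]), 'contact_force': array([-0.48273702, -0.6758309 , -0.24833598]), 'torque': array([0.04633027, 0.01481799, 0.0359931 ]), 'grip_force': 0.0, 'opening': 0.09179362666254276}
```

View pics/s0.png

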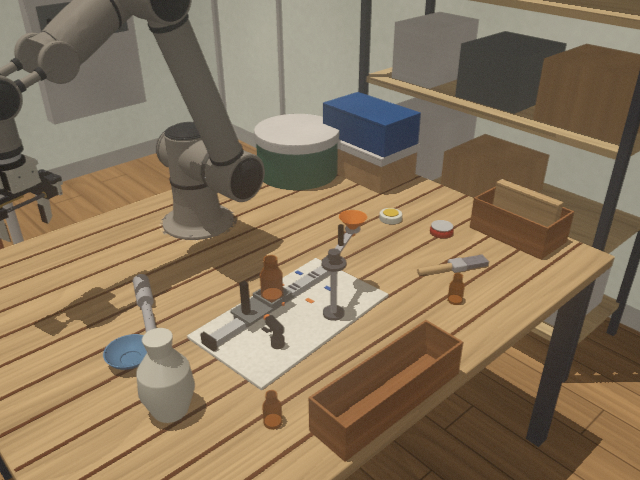

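View pics/t0.png

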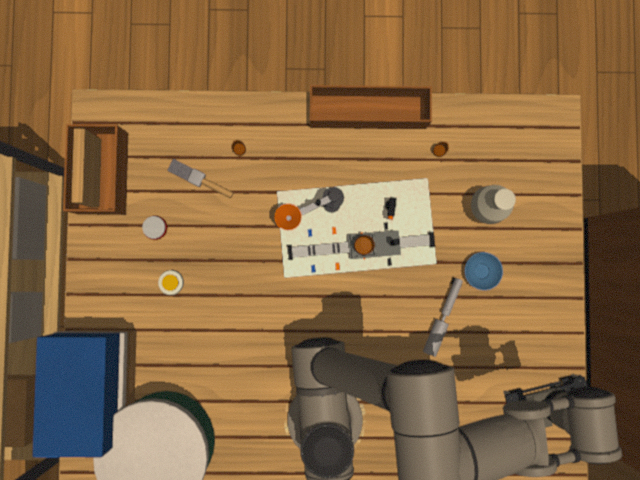

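The top view shows the stand at (278–436, 180–277), with the bottle near (363,245), handle near (393,240) and funnel at (288,217). I'll enlarge both views.

```bash
python3 - <<'E'
import cv2
a=cv2.imread('pics/t0.png')[175:281,272:442];cv2.imwrite('pics/t0c.png',cv2.resize(a,None,fx=4.6,fy=4.6,interpolation=2))
a=cv2.imread('pics/s0.png')[200:380,185:395];cv2.imwrite('pics/s0c.png',cv2.resize(a,None,fx=3.3,fy=3.3,interpolation=2))
E
```

```text
(no output)
```

View pics/t0c.png

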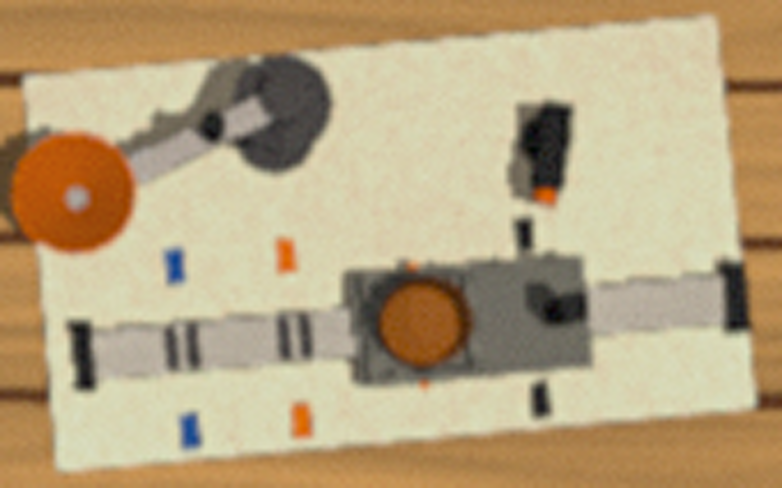

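View pics/s0c.png

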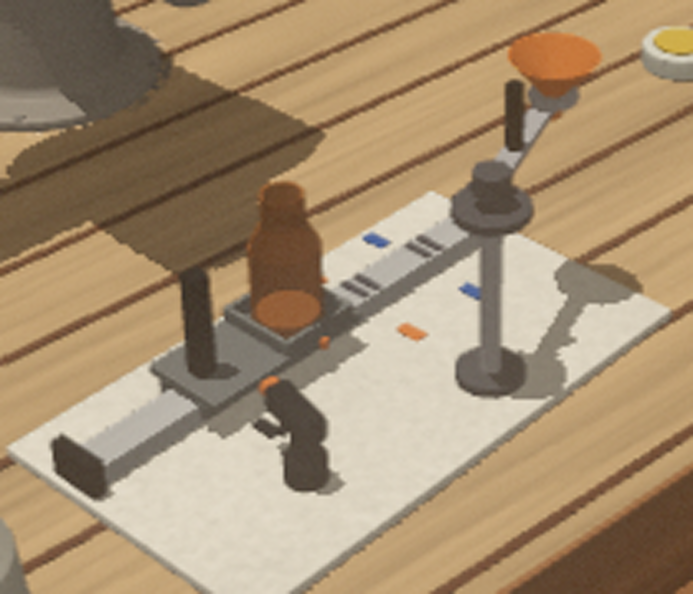

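Top crop: orange marks at (302,421)/(286,256), blue (190,430)/(175,266), black (541,399)/(524,236), pointers (424,384)/(412,266), carrier handle top ~(572,307), bracket handle (210,127), post (~283,110), funnel (75,195). Scene crop: carrier handle top (195,272), bracket handle top (515,85), hub top (492,170), bottle mouth (282,190).

```bash
cat > m.py <<'E'
from h import *
T=lambda u,v:('t0',272+u/4.6,175+v/4.6)
S=lambda u,v:('s0',185+u/3.3,200+v/3.3)
M={(-52,40):(302,421),(52,40):(286,256),(-52,110):(190,430),(52,110):(175,266),(-52,-110):(541,399),(52,-110):(524,236)}
L=np.array(list(M),float)/1e3; W=np.array([at_z(*T(*p),.011)[:2] for p in M.values()])
lc,wc=L.mean(0),W.mean(0); U,s,V=np.linalg.svd((L-lc).T@(W-wc)); R=(U@V).T; O=wc-R@lc
print('origin',O,'yaw',np.arctan2(R[1,0],R[0,0]),'resid mm',1e3*np.abs(W-(L@R.T+O)).max())
tl=lambda p:R.T@(np.asarray(p)[:2]-O)
E
python3 - <<'E'
from m import *
for n,a,b in [('chandle',(572,307),(195,272)),('bhandle',(210,127),(515,85)),('omark far',(286,256),(412,332)),('farpointer',(412,266),(325,342)),('bottle mouth',(418,322),(282,190)),('hub/post',(278,107),(492,168))]:
    p=tri(T(*a),S(*b)); print(n,p.round(4),'local',tl(p).round(4))
for n,a,h in [('pf',(412,266),.036),('pn',(424,384),.036),('ch',(572,307),.125),('bh',(210,127),.232),('funnel',(75,193),.21),('bottle',(422,324),.15)]:
    p=at_z(*T(*a),h); print(n,p.round(4),tl(p).round(4))
post=R@[.13,.04]+O; print('post',post,'orange seat',R@[0,.04]+O)
b=tri(T(210,127),S(515,85)); d=tl(b)-[.13,.04]; print('bracket ang',np.arctan2(-d[0],d[1]),np.hypot(*d))
E
```

```text
origin [ 0.48882039 -0.06794027] yaw 0.09635783419221634 resid mm 0.9136554300892552
chandle [ 0.5008 -0.1858  0.1232] local [ 0.0006 -0.1185]
bhandle [0.5933 0.0276 0.2275] local [0.1132 0.0851]
omark far [ 0.5376 -0.0218  0.0085] local [0.053  0.0412]
farpointer [ 0.5302 -0.0989  0.0346] local [ 0.0382 -0.0348]
bottle mouth [ 0.4889 -0.0958  0.1452] local [-0.0026 -0.0278]
hub/post [ 0.6103 -0.0105  0.1839] local [0.1265 0.0455]
pf [ 0.5292 -0.0998  0.036 ] [ 0.0371 -0.0356]
pn [ 0.4565 -0.1074  0.036 ] [-0.036  -0.0362]
ch [ 0.5002 -0.1863  0.125 ] [-1.000e-04 -1.189e-01]
bh [0.5918 0.0266 0.232 ] [0.1116 0.0842]
funnel [0.557  0.1009 0.21  ] [0.0841 0.1615]
bottle [ 0.4885 -0.0965  0.15  ] [-0.0031 -0.0284]
post [ 0.61436899 -0.01561868] orange seat [ 0.48497204 -0.02812582]
bracket ang 0.3574703066329459 0.04811866758903038
```

The two views agree: the stand's origin is at (0.489,-0.068) with yaw 0.096. The carrier is at y≈-35 mm and the bracket at ≈0.36 rad. I'll move above the carrier handle and turn the jaws across the rail.

```bash
python3 -m handwheel '[31,27,0,0.118,1,31,27,0,0.118,1,31,27,0,0.118,1,31,27,0,0.118,1,31,27,0,0.118,1,31,27,0,0.118,1,31,27,0,0.118,1,31,27,0,0.118,1]'; python3 -m handwheel '[31,27,0,0.118,1,31,27,0,0.118,1,31,27,0,0.118,1,31,27,0,0.118,1,0,0,0,0,1,0,0,0,0,1]'
```

```text
time: 0.9
tool_pos: [0.3762, -0.2919, 0.2406]
tool_rot: [-3.141, -0.0, 1.194]
contact_force: [-0.1, 0.3, 0.6]
opening: 0.0915
grip_force: 0.0
time: 1.5
tool_pos: [0.4992, -0.1848, 0.2401]
tool_rot: [-3.14, -0.0, 1.662]
contact_force: [-0.1, -0.9, 0.6]
opening: 0.0919
grip_force: 0.0
```

```bash
python3 - <<'E'
from m import *
p,d=snap('wrist','w1'); snap('scene','s1')
print(robot.observe()['tool_pos'])
c=eyes.calibration('wrist')
for P in [(.5005,-.186,.125),(.4888,-.0965,.15),(.5918,.0266,.232)]:
    q=c['world_to_cam']@np.array([*P,1]); print(c['fx']*q[0]/q[2]+c['cx'],c['fy']*q[1]/q[2]+c['cy'])
E
```

```text
origin [ 0.48882039 -0.06794027] yaw 0.09635783419221634 resid mm 0.9136554300892552
[ 0.49844924 -0.1859361   0.24045977]
324.9706610226364 233.78440133297835
318.8215358408218 92.57446156858677
728.3107452430395 -358.47100399598133
```

View pics/w1.png

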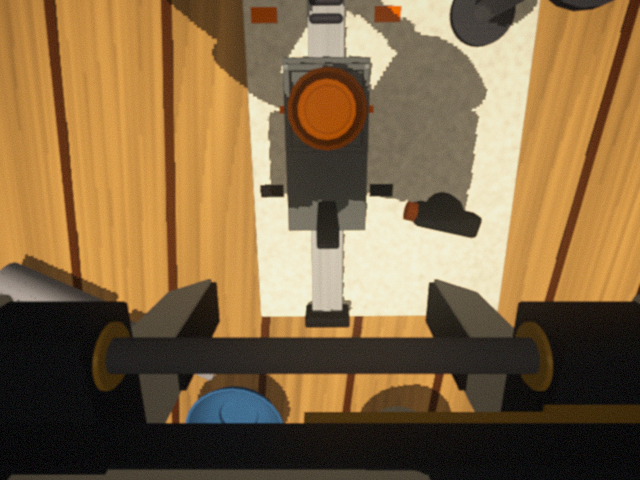

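The wrist view shows the handle top at (328,237), within 3 px of the prediction, with rail and jaws square. I'll descend and grip.

```bash
python3 -m handwheel '[2,-1,-35,0,1,0,0,-40,0,1,0,0,-40,0,1,0,0,-19,0,1,0,0,0,0,0.1,0,0,0,0,0.1,0,0,0,0,0.1,0,0,0,0,0.1]' 30; python3 -m handwheel '[0,0,0,0,0.1,0,0,0,0,0.1]'
```

```text
time: 2.4
tool_pos: [0.5019, -0.187, 0.1083]
tool_rot: [3.139, 0.002, 1.66]
contact_force: [-0.2, -0.9, -0.1]
opening: 0.0642
grip_force: 0.0
time: 2.6
tool_pos: [0.5015, -0.1864, 0.1074]
tool_rot: [3.141, 0.001, 1.661]
contact_force: [0.6, -0.1, -0.6]
opening: 0.0487
grip_force: 0.0
```

```bash
python3 -m handwheel '[0,0,0,0,0.1,0,0,0,0,0.1,0,0,0,0,0.1,0,0,0,0,0.1,0,0,0,0,0.1,0,0,0,0,0.1]'
```

```text
time: 3.2
tool_pos: [0.5029, -0.1865, 0.1068]
tool_rot: [3.138, 0.001, 1.661]
contact_force: [7.6, 0.1, -3.7]
opening: 0.0156
grip_force: 30.0
```

```bash
python3 -m handwheel '[0,3,0,0,0.1,-0.6,6,0,0,0.1,-0.8,8,0,0,0.1,-0.8,8,0,0,0.1,-0.8,8,0,0,0.1,-0.8,8,0,0,0.1,-0.8,8,0,0,0.1,-0.7,7,0,0,0.1]'; python3 -m handwheel '[-0.4,4,0,0,0.1,0,0,0,0,0.1,0,0,0,0,0.1]'; python3 -c "
from m import *
snap('top','t2')
"
```

```text
time: 4.0
tool_pos: [0.4974, -0.131, 0.1068]
tool_rot: [3.139, 0.002, 1.661]
contact_force: [6.1, -3.8, -5.0]
opening: 0.016
grip_force: 30.0
time: 4.3
tool_pos: [0.4969, -0.1261, 0.1068]
tool_rot: [3.139, 0.0, 1.661]
contact_force: [6.1, 2.1, -3.7]
opening: 0.0158
grip_force: 30.0
origin [ 0.48882039 -0.06794027] yaw 0.09635783419221634 resid mm 0.9136554300892552
```

```bash
for i in 1; do python3 -m handwheel '[-0.2,2,0,0,0.1,-0.2,2,0,0,0.1]'; python3 -m handwheel '[-0.2,2,0,0,0.1,-0.2,2,0,0,0.1]';python3 -m handwheel '[-0.2,2,0,0,0.1,-0.2,2,0,0,0.1]'; python3 -m handwheel '[-0.1,1,0,0,0.1,-0.1,1,0,0,0.1]';done | grep -E 'pos|contact'; python3 - <<'E'
from m import *
snap('wrist','w2')
snap('top','t3')
a=cv2.imread('pics/t3.png')[175:281,272:442];b=cv2.resize(a,None,fx=4.6,fy=4.6,interpolation=2)
w=cv2.resize(cv2.imread('pics/w2.png')[0:300,120:520],None,fx=1.95,fy=1.95)
cv2.imwrite('pics/c3.png',w)
E
```

```text
tool_pos: [0.4966, -0.1229, 0.1068]
contact_force: [5.6, -2.7, -4.4]
tool_pos: [0.4964, -0.1208, 0.1069]
contact_force: [5.4, -8.2, -8.0]
tool_pos: [0.4958, -0.1152, 0.1068]
contact_force: [6.5, -0.8, -3.7]
tool_pos: [0.4956, -0.1125, 0.1068]
contact_force: [6.8, 1.8, -4.0]
origin [ 0.48882039 -0.06794027] yaw 0.09635783419221634 resid mm 0.9136554300892552
```

View pics/c3.png

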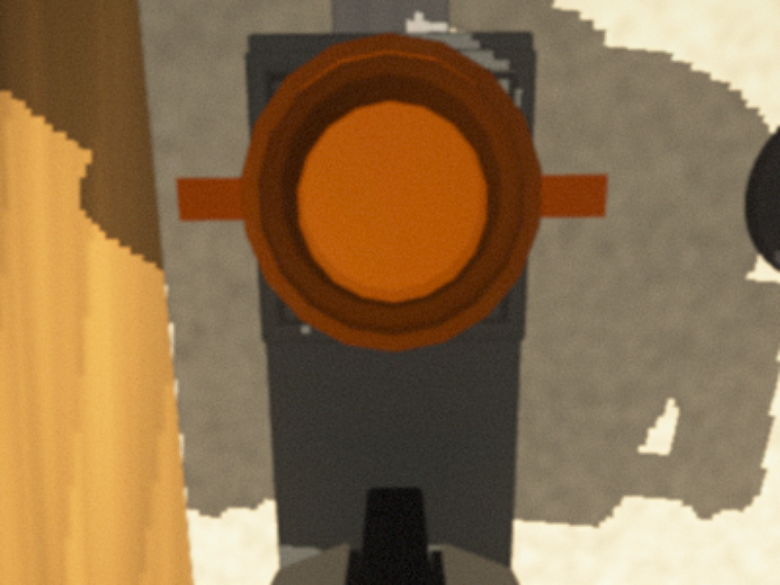

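The wrist view shows the carrier's pointers merged with both orange marks (crop row ~198). The tool sits at stand y -45.0, as it should for the handle when seated. I'll release and rise.

```bash
python3 -m handwheel '[0,0,0,0,1,0,0,0,0,1,0,0,0,0,1,0,0,0,0,1,0,0,15,0,1,0,0,35,0,1,0,0,40,0,1,0,0,40,0,1]'; python3 -m handwheel '[0,0,40,0,1,0,0,20,0,1,0,0,0,0,1]'; python3 - <<'E'
from m import *
snap('wrist','w3');snap('top','t3');snap('scene','s3')
a=cv2.imread('pics/w3.png')
cv2.imwrite('pics/c4.png',a)
E
```

```text
time: 6.05
tool_pos: [0.4937, -0.1123, 0.2381]
tool_rot: [-3.141, -0.0, 1.661]
contact_force: [0.7, -1.5, 0.4]
opening: 0.0754
grip_force: 0.0
time: 6.35
tool_pos: [0.4952, -0.1128, 0.3001]
tool_rot: [3.136, 0.003, 1.661]
contact_force: [1.1, 0.2, -0.8]
opening: 0.0914
grip_force: 0.0
origin [ 0.48882039 -0.06794027] yaw 0.09635783419221634 resid mm 0.9136554300892552
```

View pics/c4.png

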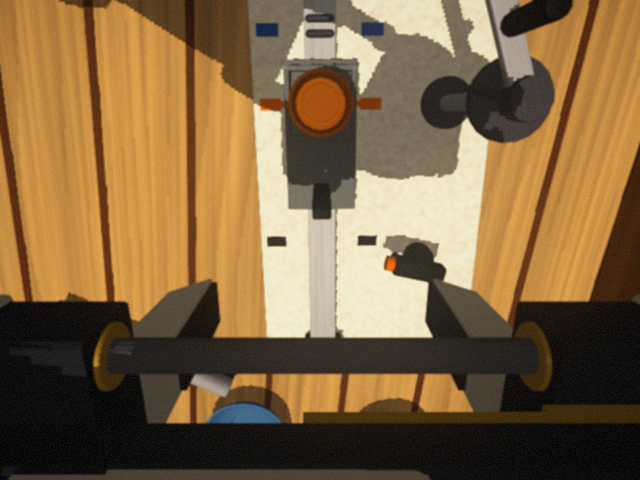

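The wrist view shows the pointers level with the orange marks (row 103–104), the plate from row 60 to 208, the bottle upright, and the bracket handle's base at (513,24) with its top near (562,7). I'll check the numbers.

```bash
python3 - <<'E'
from m import *
for n,u,v,h in [('front',322,60,.04),('rear',322,208,.04),('handle base',322,217,.04),('mark l',270,104,.011),('mark r',370,103,.011),('bh base',511,25,.18),('bh top',562,7,.232),('blk',277,241,.011),('mouth',322,103,.15)]:
    p=at_z('w3',u,v,h); print(n,p.round(4),tl(p).round(4))
for h in (.18,.218,.232):
  for ang in (.3,.36,.42):
    P=R@(np.array([.13,.04])+.045*np.array([-np.sin(ang),np.cos(ang)]))+O
    z=np.load('pics/w3.npz');q=z['T']@np.array([*P,h,1]);K=z['K'];print(h,ang,P.round(4),K[0]*q[0]/q[2]+K[2],K[1]*q[1]/q[2]+K[3])
E
```

```text
origin [ 0.48882039 -0.06794027] yaw 0.09635783419221634 resid mm 0.9136554300892552
front [0.4855 0.0114 0.04  ] [0.0044 0.0793]
rear [ 0.4983 -0.1306  0.04  ] [ 0.0035 -0.0633]
handle base [ 0.4992 -0.1403  0.04  ] [ 0.0034 -0.073 ]
mark l [ 0.4355 -0.0322  0.011 ] [-0.0496  0.0407]
mark r [ 0.5386 -0.0219  0.011 ] [0.054  0.0411]
bh base [0.5973 0.0258 0.18  ] [0.117  0.0829]
bh top [0.5981 0.0242 0.232 ] [0.1176 0.0812]
blk [ 0.4511 -0.1811  0.011 ] [-0.0484 -0.109 ]
mouth [ 0.4886 -0.0282  0.15  ] [0.0036 0.0396]
0.18 0.3 [0.597  0.0259] 510.5558269357331 24.847245266949727
0.18 0.36 [0.5945 0.0248] 506.1067238845262 26.492601278237856
0.18 0.42 [0.5922 0.0235] 501.72930512562925 28.41374338122324
0.218 0.3 [0.597  0.0259] 544.8195232543424 9.773923172520142
0.218 0.36 [0.5945 0.0248] 539.528305601795 11.733729930892224
0.218 0.42 [0.5922 0.0235] 534.3163924267071 14.021246023149473
0.232 0.3 [0.597  0.0259] 560.7695166170822 2.7571849570926474
0.232 0.36 [0.5945 0.0248] 555.0819170394589 4.86530125695927
0.232 0.42 [0.5922 0.0235] 549.4766367588581 7.32553325562597
```

The carrier is seated: plate and mouth both give y ≈ 40 mm. Next I'll move above the bracket handle at (0.595, 0.025), with the jaws closing across the arm.

```bash
python3 -m handwheel '[20,27.5,0,0.072,0.6,20,27.5,0,0.072,0.6,20,27.5,0,0.072,0.6,20,27.5,0,0.072,0.6,20,27.5,0,0.072,0.6,0,0,0,0,0.6,0,0,0,0,0.6]'; python3 - <<'E'
from m import *
snap('wrist','w4')
z=np.load('pics/w4.npz');K=z['K']
a=cv2.imread('pics/w4.png')
for h in (.18,.232):
    q=z['T']@np.array([.595,.025,h,1]);print(K[0]*q[0]/q[2]+K[2],K[1]*q[1]/q[2]+K[3])
E
```

```text
time: 7.2
tool_pos: [0.5937, 0.0255, 0.2946]
tool_rot: [-3.138, -0.002, 2.021]
contact_force: [-0.3, -0.1, -0.4]
opening: 0.0556
grip_force: 0.0
origin [ 0.48882039 -0.06794027] yaw 0.09635783419221634 resid mm 0.9136554300892552
323.8030863243318 235.42946150709295
323.7791969838044 263.37947530164575
```

View pics/w4.png

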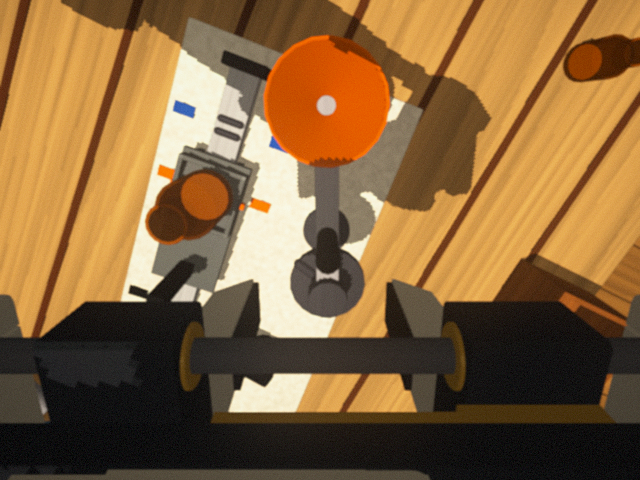

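The wrist view shows the bracket handle from (327,235) to (327,262), matching the prediction, with the arm square to the jaws. I'll descend and grip.

```bash
python3 -m handwheel '[1,0,-30,0,0.6,0,0,-35,0,0.6,0,0,-17,0,0.6,0,0,0,0,0.08,0,0,0,0,0.08,0,0,0,0,0.08,0,0,0,0,0.08,0,0,0,0,0.08]' 30; python3 -m handwheel '[0,0,0,0,0.08,0,0,0,0,0.08,0,0,0,0,0.08,0,0,0,0,0.08]'; python3 - <<'E'
from m import *
# arc increments from 0.35 to 1.60
A=np.linspace(.35,1.60,13); P=np.array([R@(.045*np.array([-np.sin(a),np.cos(a)])) for a in A])
print(A[1]-A[0]); print((np.diff(P,axis=0)*1e3).round(1))
t=robot.observe()['tool_pos'][:2]; d=tl(t)-[.13,.04]; print(np.arctan2(-d[0],d[1]),np.hypot(*d))
E
```

```text
time: 8.05
tool_pos: [0.5955, 0.0251, 0.2157]
tool_rot: [3.14, 0.001, 2.021]
contact_force: [0.4, 0.4, -1.2]
opening: 0.0199
grip_force: 0.0
time: 8.45
tool_pos: [0.5955, 0.0252, 0.2154]
tool_rot: [3.14, 0.001, 2.021]
contact_force: [1.1, 0.7, 5.5]
opening: 0.0133
grip_force: 30.0
origin [ 0.48882039 -0.06794027] yaw 0.09635783419221634 resid mm 0.9136554300892552
0.10416666666666669
[[-4.1 -2.2]
 [-3.9 -2.7]
 [-3.6 -3. ]
 [-3.2 -3.4]
 [-2.9 -3.7]
 [-2.5 -4. ]
 [-2.  -4.2]
 [-1.6 -4.4]
 [-1.1 -4.6]
 [-0.6 -4.6]
 [-0.1 -4.7]
 [ 0.3 -4.7]]
0.3355356223575953 0.04498574852868108
```

```bash
python3 -m handwheel '[-4.1,-2.2,0,0.104,0.08,-3.9,-2.7,0,0.104,0.08,-3.6,-3.0,0,0.104,0.08,-3.2,-3.4,0,0.104,0.08,-2.9,-3.7,0,0.104,0.08]'; python3 -m handwheel '[-2.5,-4,0,0.104,0.08,-2,-4.2,0,0.104,0.08,-1.6,-4.4,0,0.104,0.08,-1.1,-4.6,0,0.104,0.08]'; python3 - <<'E'
from m import *
t=robot.observe()['tool_pos'][:2]; d=tl(t)-[.13,.04]; print(np.arctan2(-d[0],d[1]),np.hypot(*d))
E
```

```text
time: 8.95
tool_pos: [0.5786, 0.0097, 0.2155]
tool_rot: [3.14, 0.003, 2.545]
contact_force: [4.9, -0.4, 2.9]
opening: 0.0138
grip_force: 30.0
time: 9.35
tool_pos: [0.572, -0.0075, 0.2155]
tool_rot: [3.141, 0.005, 2.961]
contact_force: [7.2, -0.4, 1.6]
opening: 0.0131
grip_force: 30.0
origin [ 0.48882039 -0.06794027] yaw 0.09635783419221634 resid mm 0.9136554300892552
1.2860774174693348 0.043136137019174944
```

```bash
python3 -m handwheel '[0,-4.6,0,0.104,0.08,0.2,-4.7,0,0.104,0.08,0.4,-4.2,0,0.09,0.08,0,0,0,0,0.08]'; python3 - <<'E'
from m import *
t=robot.observe()['tool_pos'][:2]; d=tl(t)-[.13,.04]; print(np.arctan2(-d[0],d[1]),np.hypot(*d))
E
```

```text
time: 9.75
tool_pos: [0.5718, -0.0204, 0.2154]
tool_rot: [3.141, 0.003, -3.027]
contact_force: [3.1, 2.3, 3.8]
opening: 0.0136
grip_force: 30.0
origin [ 0.48882039 -0.06794027] yaw 0.09635783419221634 resid mm 0.9136554300892552
1.5854770120619155 0.04280995130066878
```

```bash
python3 -m handwheel '[0,0,0,0,0.6,0,0,0,0,0.6,0,0,0,0,0.6,0,0,0,0,0.6,0,0,10,0,0.6,0,0,30,0,0.6,0,0,40,0,0.6,0,0,20,0,0.6]'; python3 -m handwheel '[-30,-30,0,0,0.6,-40,-40,0,0,0.6,-40,-40,0,0,0.6,-30,-40,0,0,0.6,0,-40,0,0,0.6,0,-40,0,0,0.6,0,0,0,0,0.6]'; python3 - <<'E'
from m import *
p,_=snap('top','t5');q,_=snap('scene','s5')
a=cv2.resize(p[170:285,265:445],(560,358),interpolation=2); b=cv2.resize(q[190:390,180:400],(394,358),interpolation=2)
c=np.hstack([a,b]);cv2.imwrite('pics/c5.png',cv2.resize(c,(800,300)))
cv2.imwrite('pics/c5.png',np.vstack([cv2.resize(p[170:285,265:445],(470,300),interpolation=2),cv2.resize(q[190:390,180:400],(470,300),interpolation=2)]))
E
```

```text
time: 10.55
tool_pos: [0.5716, -0.0207, 0.3189]
tool_rot: [-3.14, 0.005, -3.029]
contact_force: [0.9, -0.3, 1.2]
opening: 0.0545
grip_force: 0.0
time: 11.25
tool_pos: [0.4396, -0.2454, 0.3152]
tool_rot: [-3.14, 0.0, -3.033]
contact_force: [1.2, 0.4, -0.1]
opening: 0.0551
grip_force: 0.0
origin [ 0.48882039 -0.06794027] yaw 0.09635783419221634 resid mm 0.9136554300892552
```

View pics/c5.png

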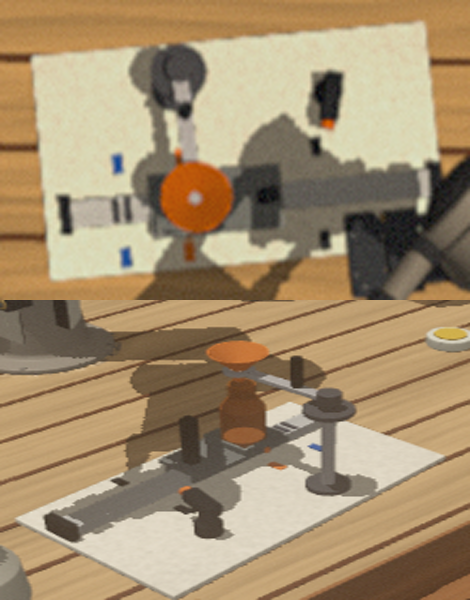

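The pictures show the funnel over the upright bottle (top crop centre 197,197), the carrier level with the orange marks, and the spray head in place. I'll check the bracket angle.

```bash
python3 - <<'E'
from m import *
p=cv2.imread('pics/t5.png'); h=cv2.cvtColor(p,cv2.COLOR_BGR2HSV)
m=cv2.inRange(h,(3,190,120),(14,255,255)); m[:,:310]=0;m[:,360:]=0;m[:225]=0;m[262:]=0
m=cv2.morphologyEx(m,cv2.MORPH_OPEN,np.ones((7,7)))
(c,r)=cv2.minEnclosingCircle(cv2.findNonZero(m)); print(c,r)
for u,v in [c,(265+195/2.611,170+198/2.609)]:
    a=at_z('t5',u,v,.21); d=tl(a)-[.13,.04]; print(tl(a),np.arctan2(-d[0],d[1]),np.hypot(*d))
E
```

```text
origin [ 0.48882039 -0.06794027] yaw 0.09635783419221634 resid mm 0.9136554300892552
(339.5, 245.0) 13.647443771362305
[0.00137793 0.03813607] 1.5852868323258131 0.12863557258484112
[-0.00091999  0.03787656] 1.5870142970552483 0.1309372082710345
```

The bracket is at about 1.585 rad, so it is seated, and the carrier is at 40 mm.

```bash
python3 -c "
from cell import robot
print(robot.hand_in())"
```

```text
the job is handed in; nothing more can be done
None
```

The job is handed in: the carrier is seated at the orange station (y ≈ 40 mm), the bracket is home at about 1.585 rad with the funnel over the upright bottle, and nothing else appeared disturbed in the final pictures.

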